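Turn a dental cast in its holder, then hold the curing lamp's shutter half open

ROBOT

A 6-joint arm with a two-finger parallel gripper is mounted at the origin on the work surface. World frame = base frame: x ahead of the robot, y to its left, z up, the work surface at z = 0. Lengths are in m, angles in rad, forces in N, time in s.
With the tool pointing down it reaches from about 0.35 to 0.85 m from the base axis. Payload 8.1 kg.
Tool frame: the origin (TCP) lies on the mounting face of the last link; the fingertips stand 173 mm ahead of it and the grasp point (between the pads) lies 155 mm ahead of it; z points along the fingers, y is the direction in which the jaws open and shut (so a half turn about z gives the same grasp; the last joint's range is limited). The gripper opens to 85 mm and grips with 20 to 120 N. Pads are 22 mm wide; open, the fingers measure 114 mm over their backs; the gripper's body (76 mm by 85 mm) begins 54 mm behind the grasp point. The pads swing forward as they close: fully open they stand 13 mm farther back than shut.
Start: joints at [-1.258, 0.13, 1.488, -0, 1.523, -0.085], TCP at [0.232, -0.553, 0.405] pointing down, gripper open.
Joint ranges: [-2.96, 2.96], [-0.89, 2.26], [0.02, 2.5], [-1.34, 4.48], [0, 2.73], [-2.66, 2.66]. Speed limits (rad/s): [2.39, 2.39, 2.79, 3.14, 3.14, 3.14].

INTERFACE

Orientations are given as a unit quaternion [x, y, z, w].
In Python, from workcell import move_ptp, move_l, set_joints, move_gripper, sleep, ik, read_camera, IKError, finish_job, trace, pinpoint, get_clock, get_q, get_joint_velocities, get_joint_torque, get_tool_pos, get_eef_rot, get_contact_force, get_wrist_torque, get_width gives the robot as it stands. Calls block until the motion is done:
- move_ptp(position, orientation): joint-space move of the TCP to a pose.
- move_l(position, frame=None, rate=0.15, guard=None): straight line of the TCP; frame=None keeps the orientation; rate is the mean speed in m/s. With guard (N) it stops when the force on the tool has changed by that much, and returns True; else False.
- set_joints(angles): joint-space move.
- move_gripper(opening, grasp_force=None): opening from 0.0 (shut) to 1.0 (fully open); grasp_force is the grip in N (None keeps the last); returns when the fingers have stopped.
- sleep(seconds).
- ik(position, orientation): joint angles nearest the present ones, or None.
- read_camera(name): name is "scene" or "top" or "wrist"; returns a dict with "color" (384x512x3 uint8, red, green, blue), "range_z" (384x512 float32, m along the optical axis (not along the pixel's ray), 0 where there is no reading), "fov_y" (degrees; the focal length in pixels is half the picture's height over the tangent of half this angle, whatever the lens; pixels are square), "cx", "cy" (the principal point, pixels), "rvec" (rotation vector, rad) and "tvec" (3), from world to camera coordinates, as OpenCV has them. Camera axes: x right, y down, z forward; pixel columns grow to the right and rows downward; lengths in m; the calibration is good to about 2 mm. The wrist camera is an equidistant fisheye: a pixel r from the principal point sees the ray r / f radians off the axis. A picture is of the moment at which its call begins.
A pose or a line that the arm cannot do raises IKError and nothing moves.
- finish_job(): hands the job in, once; it reports no verdict.
Trained networks look in a picture, given as the dict that the camera call returned (one of the last four; its "shot" number tells which), for a name from the list of things; names that differ only in an ending like _2 or _b are one class to them, and where a whole thing is asked for, a point or a joint stands for the part that bears it (a point fixed in the world has none). Each returns a list of dicts, best first, with "conf" (0 to 1); they miss things now and then, are a little off and sometimes report something else, mostly with a low value. They report only what shows in the picture. A call takes as long as a camera call. They do not tell look-alikes from the thing itself.
- trace(picture, label): "region" (384x512 bool, what is visible of it) and "position" ([column, row] in pixels, amid what is visible of it).
- pinpoint(picture, label): "position" ([column, row] in pixels: a listed point, or the origin of a listed thing).
Readings, each from a call of its own:
- get_clock(): time.
- get_q(): joint angles.
- get_joint_velocities(): joint speeds.
- get_joint_torque(): joint torques, N m.
- get_tool_pos(): TCP position.
- get_eef_rot(): TCP orientation.
- get_contact_force(): force on the tool from outside, world axes, zero at the start.
- get_wrist_torque(): the same for the moment, N m.
- get_width(): opening from 0.0 (shut) to 1.0 (fully open).
Only numpy, scipy, OpenCV 4.12 (cv2) and the standard library are available. Lean on these libraries where they do the work, as an engineer would, in place of code of your own. Each camera call takes 0.05 s, during which the arm holds its last target. There are 200 camera calls.

TASK

The sectional dental cast is clamped in the slide-jaw holder in front of the curing lamp with its wrong side to the light: slide the jaw open, lift the cast out, turn it half round so that the outer side, along which its teeth stand, faces the lamp window, set it back flat on the bed between the jaws and push the jaw snug against it. Then, for a half-strength tack cure, slide the lamp's sprung shutter (the dark plate with the upright tab) to half travel, so that half of the window is uncovered, and finish while still holding it there against its spring. Leave everything else on the bench where it is.

Things in the scene. Friction and masses are not known exactly. Their poses are not given: they have to be found in the camera images.
- curing_unit: Fixed curing lamp and cast holder on one grey base plate (215 x 290 x 8 mm). Origin on the bench under the middle of the cast's place; z up, +y points from the holder to the lamp, +x along the holder from sliding to fixed jaw, roughly away from the robot. Below, x, y are in this frame and heights are above the bench. Only the shutter's tab stands higher than the lamp's roof (105 mm).
- bed (a point): Middle of the cast's place on the holder's bed: x = 0, y = 0, height 50 mm. The aluminium bed is 40 mm wide (y) and runs from x = -140 to +50 mm. The fixed jaw, 36 mm wide, has its rubber face at x = +28 mm and its top at height 64 mm.
- window (a point): Centre of the lamp's window, at x = 0, y = +96 mm, height 68 mm; 50 mm wide (x from -25 to +25 mm), 40 mm high, looking towards -y. The white lamp housing spans x from -115 to +75 mm and y from +100 to +225 mm; shutter and guides stand out in front to y = +84 mm.
- jaw (a joint): Sliding jaw: gap between the two jaw faces in m, 0 to 0.080; about 0.0555 at the start, closed on the cast; grows as the jaw is pulled along -x. Stiff fit: about 6 N moves it, it stays where it is left. Jaw 36 mm wide, top at height 64 mm; its low tail behind the face is 62 mm long, top at 60 mm.
- jaw_knob (a point): Middle of the sliding jaw's upright black round knob, 16 mm in diameter, from 64 to 100 mm high; this point lies at height 82 mm, y = 0, 57 mm behind the jaw's face (x = 28 - gap - 57 mm). It moves with the jaw.
- cast: Sectional plaster cast, pink with four ivory teeth, about 100 g. Base block 55 (own x) x 30 (own y) x 21 mm high, straight sides; 34 mm high with the teeth. Origin at the centre of the underside. The teeth stand in a row nearer the outer side (own +y), 4 mm inside the base's edge; the inner side (-y) is a bare ledge. Starts on the bed with own +y away from the lamp.
- cast_outer (a point): Point on the middle of the cast's outer long side, 15 mm from the cast's centre along its own +y and 12 mm above its underside. It must end up on the lamp's side.
- shutter (a joint): Dark steel shutter sliding before the window: 0 = shut, 0.050 m = fully open; half travel is 0.025, its edge then at the middle of the window. Opens along -x. A spring shuts it when let go: 3.2 N at the start of travel, rising evenly to 7.2 N at half and 11.2 N fully open.
- shutter_tab (a point): Middle of the shutter's upright black tab above the front edge of the lamp's roof: 14 mm (x) by 12 mm (y), from 108 to 155 mm high; this point at height 134 mm. With the shutter shut it is at x = -50, y = +90 mm; it moves with the shutter. Five scale lines on the roof beside its path: the longest marks half travel.
- arch_cast: Bystander: loose full-arch cast, pink with ivory teeth, 64 x 60 mm, 38 mm high, beside the holder on the side away from the lamp. Origin at the centre of its underside.
- resin_jar: Bystander: loose small amber glass jar, 44 mm in diameter, 45 mm high, beyond the fixed jaw. Origin at the centre of its underside.
- wax_knife: Bystander: loose wax knife with a wooden handle, 170 mm long, lying on the bench on the far side of the full-arch cast from the lamp. Origin at its middle, own x along it.
- mixing_bowl: Bystander: loose black rubber mixing bowl, 110 mm in diameter, 60 mm high, on the bench to the robot's left. Origin at the centre of its underside.
- model_box: Bystander: loose white model box with a grey foam top, 130 x 85 x 51 mm, on the bench to the robot's left, farther off than the bowl. Origin at the centre of its underside.
Mind the look-alikes: they are no part of the job. Leave any purple look-alike of the cast alone.

How it is judged:
On the way, in this order (a step that is already met when the one before it is completed fails the run):
1. the jaw is slid open, at least 3.5 mm wider than the cast's length, with the cast still on the bed (value of joint jaw above 0.0585 m and z of cast in the frame of curing_unit below 0.056 m), for 0.1 s.
2. the cast is lifted out, clear of the jaws (z of cast in the frame of curing_unit above 0.068 m), for 0.1 s.
3. the cast is clamped again, turned with its outer side to the lamp, the shutter still shut (y of cast_outer in the frame of curing_unit above 0.006 m and z of cast in the frame of curing_unit below 0.053 m and angle between cast's own z axis and vertical below 0.06 rad and angle between the x axis of cast and the x axis of curing_unit, either way round below 0.12 rad and value of joint jaw below 0.057 m and value of joint shutter below 0.004 m and linear speed of cast below 0.02 m/s), for 0.2 s.
At the end, for the whole second after the job is handed in: Shutter held by the robot (3 N or more) at 25 mm +-3.5 mm, still; cast flat on the bed (+-3 mm, tilt under 0.06 rad), square within 0.12 rad, outer side to the lamp, centred within 9 mm across and 5 mm along the bed, jaw gap under 57 mm, fingers off the cast (value of joint shutter between 0.0215 and 0.0285 m and velocity of joint shutter between -0.01 and 0.01 m/s and contact force between any of the fingers, the arm and shutter above 3 N and y of cast_outer in the frame of curing_unit between 0.006 and 0.024 m and x of cast in the frame of curing_unit between -0.005 and 0.005 m and z of cast in the frame of curing_unit between 0.047 and 0.053 m and angle between cast's own z axis and vertical below 0.06 rad and angle between the x axis of cast and the x axis of curing_unit, either way round below 0.12 rad and value of joint jaw below 0.057 m and linear speed of cast below 0.02 m/s and contact force between the fingers and cast below 0.2 N); the arm keeps its last pose, push and grip.
It fails at once if a bystander is moved by more than 25 mm (distance of any of arch_cast, resin_jar, wax_knife, mixing_bowl, model_box from where it was at the start of the episode above 0.025 m).
It also fails if it takes over 58 s, if anything falls off the work surface, if the arm or the gripper's body presses on something with over 40 N, if the wrist force passes 120 N, or if a joint passes its speed limit or range.

## Working session

There is one attempt and no reset: what is moved stays moved. The work goes in short steps, each a Python script; the robot and the scene stay as the last script left them, time stands still between calls to the robot, and variables do not carry over. Pictures are saved under pics/ and viewed, about 8 in all and at most 12, crops included, and the job is handed in when it is done.

```bash
mkdir -p pics; cat > h.py <<'E'
import numpy as np, cv2
from workcell import *
from scipy.spatial.transform import Rotation as R
def cam(n,f=None):
    p=read_camera(n)
    if f: cv2.imwrite(f'pics/{f}.png',p['color'][:,:,::-1])
    return p
def ray(p,px):
    f=192/np.tan(np.radians(p['fov_y']/2)); u=(px[0]-p['cx'])/f; v=(px[1]-p['cy'])/f
    Rm=cv2.Rodrigues(np.array(p['rvec'],float))[0]; c=-Rm.T@np.array(p['tvec'],float).ravel()
    if p.get('_fish'):
        r=np.hypot(u,v); d=np.array([u/r*np.sin(r),v/r*np.sin(r),np.cos(r)]) if r>1e-9 else np.array([0,0,1.])
    else: d=np.array([u,v,1.])
    return c,Rm.T@d
def at_h(p,px,z):
    c,d=ray(p,px); return c+d*(z-c[2])/d[2]
def cloud(p,mask):
    ys,xs=np.nonzero(mask&(p['range_z']>0)); z=p['range_z'][ys,xs]
    f=192/np.tan(np.radians(p['fov_y']/2))
    P=np.c_[(xs-p['cx'])/f*z,(ys-p['cy'])/f*z,z]
    Rm=cv2.Rodrigues(np.array(p['rvec'],float))[0]
    return (P-np.array(p['tvec']).ravel())@Rm
E
python3 - <<'E'
from h import *
print(get_clock(),get_tool_pos(),get_eef_rot())
for n in ['scene','top']:
    p=cam(n,n+'0'); print(n,p['fov_y'],p['cx'],p['cy'],-cv2.Rodrigues(np.array(p['rvec'],float))[0].T@np.array(p['tvec']).ravel())
    H=dict(curing_unit=0,jaw_knob=.082,cast=.05,cast_outer=.062,shutter_tab=.134,window=.068,bed=.05,arch_cast=0,resin_jar=0,wax_knife=0,mixing_bowl=0,model_box=0)
    for l,z in H.items():
        for d in pinpoint(p,l)[:2]: print(l,np.round(d['conf'],2),np.round(d['position'],1),np.round(at_h(p,d['position'],z)[:2],4))
p=np.vstack if 0 else None
E
```

```text
0.0 [ 0.23238233 -0.55291576  0.40364937] [ 9.80287111e-01  1.97576092e-01 -1.03937624e-04 -9.26184176e-04]
scene 54.357647193082 256.08965434782965 186.79295927816565 [1.40616062 0.23816713 0.93133679]
curing_unit 0.85 [201.4 197.1] [ 0.5637 -0.0776]
curing_unit 0.33 [194.4 188.4] [ 0.5257 -0.1119]
jaw_knob 0.43 [205.4 164. ] [ 0.4845 -0.0728]
cast 0.78 [145.3 242.6] [ 0.8062 -0.1801]
cast 0.74 [194.5 188.7] [ 0.5743 -0.0924]
cast_outer 0.71 [148.4 236.7] [ 0.7929 -0.1726]
cast_outer 0.63 [177.  247.9] [ 0.821  -0.0787]
shutter_tab 0.5 [226.7 170.2] [0.5616 0.0197]
shutter_tab 0.42 [206.7 166.7] [ 0.553  -0.0467]
window 0.55 [219.8 191.2] [ 0.5925 -0.0017]
bed 0.59 [201.8 186.4] [ 0.5609 -0.0708]
arch_cast 0.55 [166.1 200.1] [ 0.592  -0.1939]
arch_cast 0.54 [207.2 164.9] [ 0.3996 -0.095 ]
resin_jar 0.76 [169.4 217.9] [ 0.6672 -0.1593]
wax_knife 0.5 [150.2 184.7] [ 0.5267 -0.2727]
mixing_bowl 0.8 [355.6 171.7] [0.3717 0.4507]
model_box 0.65 [373.1 231.7] [0.6435 0.4905]
top 57.54887973463012 259.64689906945466 191.394771088486 [0.41994727 0.1091114  0.98939432]
curing_unit 0.9 [325.7 203.5] [ 0.5638 -0.0826]
jaw_knob 0.65 [327.7 229.7] [ 0.4835 -0.0709]
cast 0.6 [386.3 166.3] [ 0.6638 -0.2423]
cast 0.56 [364.3 137. ] [ 0.7474 -0.1842]
cast_outer 0.79 [387.7 165.8] [ 0.6622 -0.2418]
cast_outer 0.76 [339.1 195.9] [ 0.5761 -0.1069]
shutter_tab 0.58 [296.7 199.7] [0.5524 0.0151]
bed 0.86 [331.2 199.7] [ 0.5672 -0.088 ]
bed 0.69 [129.4 263.9] [0.3862 0.4455]
arch_cast 0.58 [367.3 194.4] [ 0.5925 -0.2026]
resin_jar 0.48 [350.4 166.3] [ 0.6747 -0.1562]
wax_knife 0.55 [395.  222.5] [ 0.5132 -0.2785]
mixing_bowl 0.82 [130.2 266.1] [0.3785 0.4607]
model_box 0.8 [128.2 169.9] [0.651  0.4892]
```

```bash
python3 - <<'E'
import cv2,numpy as np
a=cv2.imread('pics/top0.png')[110:280,240:430]; cv2.imwrite('pics/topc.png',cv2.resize(a,None,fx=4,fy=3.5*4/3.5*.875,interpolation=cv2.INTER_CUBIC)[:600,:800])
b=cv2.imread('pics/scene0.png')[120:290,110:310]; cv2.imwrite('pics/scenec.png',cv2.resize(b,(800,600),interpolation=cv2.INTER_CUBIC)) 
E
```

```text
(no output)
```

View pics/topc.png

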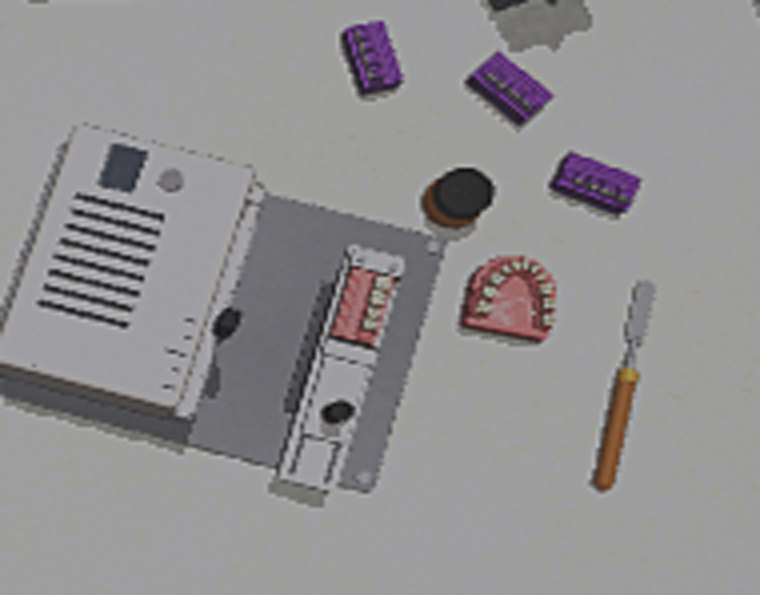

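View pics/scenec.png

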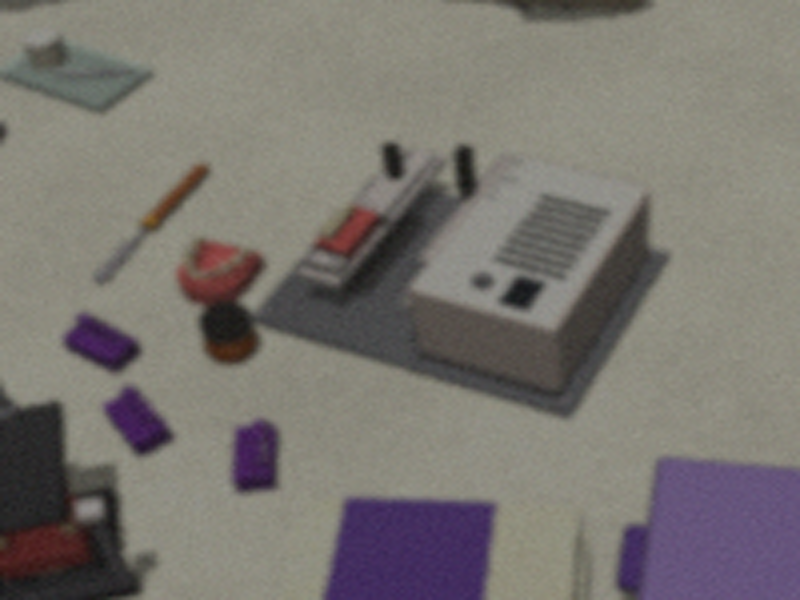

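In the top view, four cast-like things stand out. Three are purple look-alikes, at full-image pixels of about (333,127), (367,135) and (389,163). The fourth is the pink cast with ivory teeth at about (330,198), clamped between the jaws with its teeth away from the lamp, so that is the one I want. The knob is at (324,228) and the tab at (297,202). The scene view agrees. Next I fit the unit's frame from depth.

```bash
python3 - <<'E'
from h import *
p=cam('top')
P=cloud(p,np.ones((384,512),bool)); 
near=(abs(P[:,0]-.57)<.25)&(abs(P[:,1])<.25)
def rect(lo,hi,name):
    Q=P[near&(P[:,2]>lo)&(P[:,2]<hi)][:,:2]; r=cv2.minAreaRect((Q*1000).astype(np.float32)); print(name,len(Q),r); return r
r=rect(.097,.112,'roof')
for l in ['curing_unit']:
    m=trace(p,l)[0]['region']; Q=cloud(p,m); Q=Q[Q[:,2]>-.02]; print(np.histogram(Q[:,2],bins=np.arange(-.01,.16,.01)))
    q=(Q[(Q[:,2]>0.003)&(Q[:,2]<.2)][:,:2]*1000).astype(np.float32); print('all',cv2.minAreaRect(q))
for z,(lo,hi) in dict(roof=(.099,.111),bed=(.047,.067),tab=(.12,.17),plate=(.004,.012)).items():
    q=Q[(Q[:,2]>lo)&(Q[:,2]<hi)][:,:2]; print(z,len(q),np.median(q,0),cv2.minAreaRect((q*1000).astype(np.float32)))
E
```

```text
roof 3533 ((579.8768920898438, 27.28144073486328), (232.29481506347656, 190.48085021972656), 73.60904693603516)
(array([   8, 2544,  328,   26,   15,  265,  310,  226,   57,   25,  319,
       3358,    8,    5,    4,    3]), array([-0.01,  0.  ,  0.01,  0.02,  0.03,  0.04,  0.05,  0.06,  0.07,
        0.08,  0.09,  0.1 ,  0.11,  0.12,  0.13,  0.14,  0.15]))
all ((569.1556396484375, 13.521072387695312), (289.0143127441406, 225.1878662109375), 74.49324035644531)
roof 3412 [0.59080592 0.07787545] ((580.5487060546875, 27.416404724121094), (230.74032592773438, 188.95692443847656), 74.54126739501953)
bed 717 [ 0.50500098 -0.06140019] ((565.8486328125, 6.873291015625), (232.6596221923828, 201.72877502441406), 67.41251373291016)
tab 41 [0.54410857 0.01819346] ((546.3799438476562, 17.051921844482422), (11.504151344299316, 13.030837059020996), 73.39004516601562)
plate 2661 [ 0.54840093 -0.03426458] ((573.70947265625, 12.218292236328125), (289.1568908691406, 214.8446502685547), 74.38352966308594)
```

```bash
cat >> h.py <<'E'
YAW=np.radians(-15.6); O=np.array([.568,-.085])
def w(x,y,z):  # unit frame -> world
    c,s=np.cos(YAW),np.sin(YAW); return [O[0]+c*x-s*y,O[1]+s*x+c*y,z]
def quat(a):   # pointing down; tool y axis at angle a from unit +y
    t=YAW+a; return (R.from_euler('z',t)*R.from_euler('x',np.pi)).as_quat()
def loc(P):
    c,s=np.cos(YAW),np.sin(YAW); d=np.asarray(P)[...,:2]-O; return np.stack([c*d[...,0]+s*d[...,1],-s*d[...,0]+c*d[...,1]],-1)
def fcloud(p):
    ys,xs=np.nonzero(p['range_z']>0); z=p['range_z'][ys,xs]; f=192/np.tan(np.radians(p['fov_y']/2))
    u=(xs-p['cx'])/f; v=(ys-p['cy'])/f; r=np.hypot(u,v)+1e-9; ok=r<1.2
    k=np.tan(r)/r*z; P=np.c_[u*k,v*k,z][ok]
    return (P-np.array(p['tvec']).ravel())@cv2.Rodrigues(np.array(p['rvec'],float))[0]
E
python3 - <<'E'
from h import *
for a in (0,np.pi,np.pi/2,-np.pi/2): print(a, ik(w(0,0,.36),quat(a)))
move_ptp(w(-60,0,.42) if 0 else w(-.06,0,.42),quat(np.pi if 0 else 0))
p=cam('wrist','w1'); p['_fish']=1
print(get_clock(),get_q(),p['fov_y'],-cv2.Rodrigues(np.array(p['rvec'],float))[0].T@np.array(p['tvec']).ravel())
for l,z in dict(jaw_knob=.082,cast=.05,cast_outer=.062,shutter_tab=.134,window=.068,bed=.05,curing_unit=0).items():
    for d in pinpoint(p,l)[:2]: print(l,np.round(d['conf'],2),np.round(d['position'],1),np.round(loc(at_h(p,d['position'],z)),4))
P=fcloud(p); L=loc(P); z=P[:,2]
for n,zr,box in [('roof',(.1,.11),(-.14,.1,.08,.25)),('tab',(.125,.17),(-.1,0,.05,.13)),('knob',(.093,.108),(-.15,-.03,-.04,.04)),('holder',(.045,.09),(-.17,.08,-.05,.05)),('cast',(.066,.09),(-.04,.045,-.04,.04)),('plate',(.003,.013),(-.2,.12,-.15,.28))]:
    m=(z>zr[0])&(z<zr[1])&(L[:,0]>box[0])&(L[:,0]<box[1])&(L[:,1]>box[2])&(L[:,1]<box[3]); q=L[m]
    if len(q)>5: print(n,len(q),np.round(np.percentile(q,[1,50,99],0),4).tolist(),np.round(np.median(z[m]),4),cv2.minAreaRect((q*1000).astype(np.float32))) 
E
```

```text
0 [-2.37812230e-01  8.59713299e-02  1.61781655e+00 -4.44089210e-16
  1.43780477e+00  1.60525546e+00]
3.141592653589793 [-0.23781223  0.08597133  1.61781655  0.          1.43780477 -1.53633719]
1.5707963267948966 [-2.37812230e-01  8.59713299e-02  1.61781655e+00 -4.44089210e-16
  1.43780477e+00  3.44591328e-02]
-1.5707963267948966 None
3.4583 [-2.35080261e-01 -1.07335516e-01  1.70007510e+00 -1.87057837e-04
  1.54889320e+00  1.60880462e+00] 65.70646984690485 [ 0.57800285 -0.08871931  0.39059734]
jaw_knob 0.66 [250.8 189.1] [-0.0808  0.001 ]
cast 0.7 [247.4 111.5] [0.0014 0.0048]
cast 0.27 [ 23.5 289.7] [-0.2828  0.4189]
cast_outer 0.87 [264.4 109.7] [ 0.0038 -0.014 ]
cast_outer 0.56 [356.8   4.6] [ 0.133  -0.1205]
shutter_tab 0.62 [150.8 168.1] [-0.0452  0.0925]
window 0.98 [164.8 110.9] [0.0051 0.0959]
bed 0.87 [252.1 110.8] [ 0.0022 -0.0005]
curing_unit 0.81 [252.5 111.5] [ 0.0001 -0.001 ]
roof 16455 [[-0.1074, 0.0917], [-0.0114, 0.153], [0.0756, 0.2211]] 0.1063 ((-16.718849182128906, 155.87481689453125), (190.2600555419922, 137.11053466796875), 0.17678634822368622)
tab 405 [[-0.0526,
[... 166 characters left out ...]
 [[-0.0882, -0.0065], [-0.0803, 0.0007], [-0.0738, 0.0079]] 0.101 ((-81.27286529541016, 1.101205825805664), (14.56454849243164, 15.225340843200684), 46.06075668334961)
holder 5238 [[-0.1348, -0.0188], [-0.031, 0.0006], [0.0513, 0.0204]] 0.062 ((-42.12042999267578, 0.6542816162109375), (40.18924331665039, 189.85183715820312), 89.6081314086914)
cast 1606 [[-0.035, -0.0147], [0.0049, 0.0023], [0.0429, 0.0167]] 0.0729 ((3.3756866455078125, -0.09439277648925781), (81.24000549316406, 35.31199264526367), 0.27684563398361206)
plate 13904 [[-0.1519, -0.1157], [-0.0076, 0.0416], [0.0973, 0.0999]] 0.0093 ((-40.01524353027344, 63.45292663574219), (319.55810546875, 425.588623046875), 0.06196434795856476)
```

View pics/w1.png

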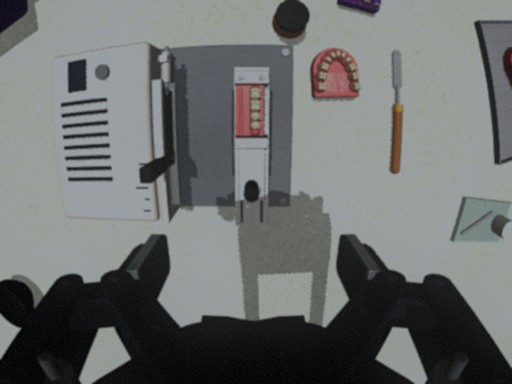

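The wrist view shows the pink cast at (250,110) with its teeth to the right, away from the lamp. The knob is at (251,190) and the tab at about (155,168). The yaw fits, and the origin shifts by about (+3.3, +0.6) mm. Now I open the jaw and grip the cast.

```bash
cat >> h.py <<'E'
O=np.array(w(.0033,.0006,0)[:2])
E
python3 - <<'E'
from h import *
q=quat(0); kx=.028-.0555-.057
move_gripper(.45,40)
move_ptp(w(kx,0,.29),q)
print('hit',move_l(w(kx,0,.241),rate=.1,guard=15))
move_gripper(0,50); print('w',get_width())
move_l(w(kx-.0175,0,.241),rate=.05); print(get_contact_force(),loc(get_tool_pos()))
move_gripper(.45)
move_l(w(kx-.0175,0,.30),rate=.2)
move_gripper(.62)
p=cam('wrist'); P=fcloud(p);L=loc(P);z=P[:,2]
m=(z>.093)&(z<.108)&(abs(L[:,1])<.03)&(L[:,0]>-.15)&(L[:,0]<-.03); print('knob',np.median(L[m],0),m.sum())
move_ptp(w(0,0,.29),q)
p=cam('wrist','w2'); p['_fish']=1
P=fcloud(p);L=loc(P);z=P[:,2]
m=(z>.093)&(z<.108)&(abs(L[:,1])<.03)&(L[:,0]>-.15)&(L[:,0]<-.03); print('knob',np.median(L[m],0),m.sum())
for l,zz in dict(cast=.05,cast_outer=.062,bed=.05).items():
    for d in pinpoint(p,l)[:1]: print(l,np.round(d['conf'],2),np.round(d['position'],1),np.round(loc(at_h(p,d['position'],zz)),4))
print(get_clock())
E
```

```text
hit False
w 0.1704405921932526
[1.74969994 4.72823264 6.03092894] [-0.10131394  0.00034035]
knob [-0.10045978  0.00064337] 552
knob [nan nan] 0
cast 0.82 [247.  201.1] [-0.0013  0.0038]
cast_outer 0.76 [408.   26.3] [ 0.1334 -0.1122]
8.2333
  return _methods._mean(a, axis=axis, dtype=dtype,
  ret = um.true_divide(
```

View pics/w2.png

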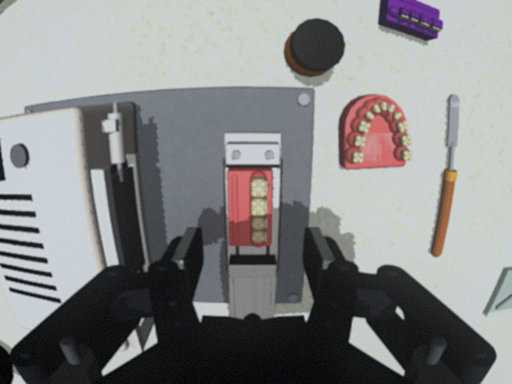

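The jaw is open with a gap of about 72 mm. The cast at (250,205) is still against the fixed jaw, and the fingers straddle it. Next I grip, lift and turn it.

```bash
python3 - <<'E'
from h import *
print('hit',move_l(w(0,0,.224),rate=.1,guard=15), get_tool_pos())
move_gripper(0,40); print('w',get_width(),get_contact_force())
move_l(w(0,0,.29),rate=.12); print('w',get_width(),get_contact_force())
q=np.array(get_q()); q[5]-=np.pi; set_joints(q)
print('w',get_width(),loc(get_tool_pos()),get_clock())
p=cam('wrist','w3'); cam('top','t3')
a=cv2.imread('pics/t3.png')[130:280,240:400]; cv2.imwrite('pics/t3c.png',cv2.resize(a,(640,600),interpolation=cv2.INTER_CUBIC))
b=cv2.imread('pics/w3.png'); cv2.imwrite('pics/c3.png',np.hstack([cv2.resize(b,(400,300)),cv2.resize(a,(320,300),interpolation=cv2.INTER_CUBIC)]))
E
```

```text
hit False [ 0.5716623  -0.08539314  0.22456753]
w 0.3404143777152504 [0.22319185 1.43776322 6.1304199 ]
w 0.33896627206824487 [ 0.62040334  0.17566595 -2.42071112]
w 0.3422728455087647 [-3.47916416e-04 -5.22221675e-05] 12.725
```

View pics/c3.png

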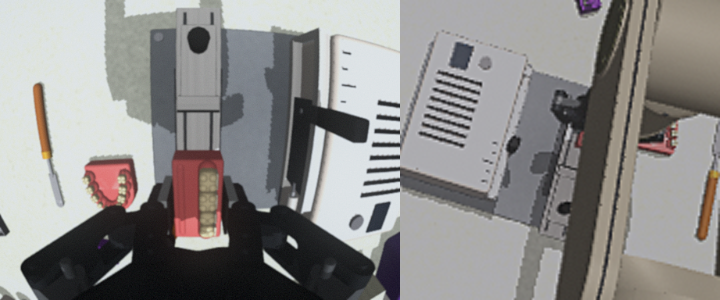

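The cast is held level, and its teeth side, at (208,200) in the left picture, now faces the lamp. Next I set it down and close the jaw.

```bash
python3 - <<'E'
from h import *
move_l(w(-.003,0,.245),quat(np.pi),rate=.12)
print('hit',move_l(w(-.003,0,.2243),rate=.04,guard=12), get_tool_pos()[2],get_contact_force())
move_gripper(.62); 
move_l(w(-.003,0,.30),rate=.2)
kx=.028-.0555-.057-.0165
move_gripper(.45)
move_ptp(w(kx,0,.29),quat(np.pi))
print('hit',move_l(w(kx,0,.241),rate=.1,guard=15))
move_gripper(0,50); print('w',get_width(),get_contact_force())
print('snug',move_l(w(kx+.020,0,.241),rate=.03,guard=16),loc(get_tool_pos()),get_contact_force())
move_gripper(.45)
move_l(w(kx+.0165,0,.33),rate=.2)
p=cam('wrist','w4'); p['_fish']=1; print(get_clock())
P=fcloud(p);L=loc(P);z=P[:,2]
m=(z>.093)&(z<.108)&(abs(L[:,1])<.03)&(L[:,0]>-.15)&(L[:,0]<-.03); print('knob',np.median(L[m],0),m.sum())
move_ptp(w(-.06,.02,.40),quat(0)) if 0 else move_ptp(w(.06,.03,.38),quat(np.pi))
p=cam('wrist','w5'); p['_fish']=1; print(get_clock())
P=fcloud(p);L=loc(P);z=P[:,2]
for l,zz in dict(cast=.05,cast_outer=.062,bed=.05,jaw_knob=.082,shutter_tab=.134).items():
    for d in pinpoint(p,l)[:1]: print(l,np.round(d['conf'],2),np.round(d['position'],1),np.round(loc(at_h(p,d['position'],zz)),4))
for n,zr,box in [('tab',(.125,.17),(-.1,0,.05,.13)),('knob',(.093,.108),(-.15,-.03,-.04,.04)),('cast',(.0675,.09),(-.05,.045,-.04,.04))]:
    m=(z>zr[0])&(z<zr[1])&(L[:,0]>box[0])&(L[:,0]<box[1])&(L[:,1]>box[2])&(L[:,1]<box[3]); q=L[m]
    if len(q)>5: print(n,len(q),cv2.minAreaRect((q*1000).astype(np.float32))) 
E
```

```text
hit True 0.22505827103591483 [-0.5611896  -0.33714932  4.20340642]
hit False
w 0.17182560675715877 [0.77234577 3.86265826 5.15913064]
snug True [-0.08213937  0.000398  ] [-2.65756074  0.6515973   6.54176826]
18.1
knob [-8.57416899e-02  3.34435726e-05] 407
18.8167
cast 0.74 [222.  117.3] [ 0.0008 -0.0013]
cast_outer 0.77 [266.9 281.8] [0.1824 0.0455]
jaw_knob 0.84 [220.   23.3] [-0.087   0.0004]
shutter_tab 0.98 [338.4  54.8] [-0.0506  0.0917]
tab 593 ((-49.625450134277344, 89.7092514038086), (12.640883445739746, 14.127490997314453), 88.74473571777344)
knob 283 ((-83.75305938720703, 0.5732221603393555), (15.055688858032227, 14.708837509155273), 3.9885432720184326)
cast 1916 ((3.208782196044922, -0.37856483459472656), (71.96210479736328, 30.644393920898438), 0.1884402334690094)
```

View pics/w5.png

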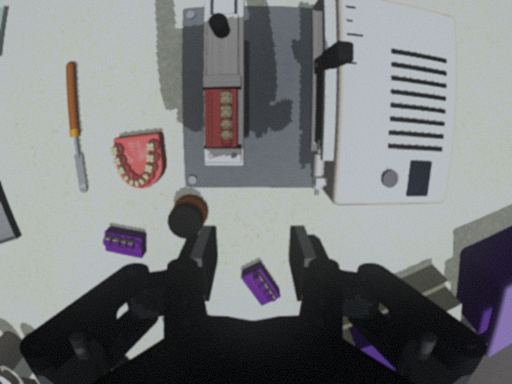

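The cast at (222,118) is clamped with its teeth towards the lamp, the gap is about 55 mm, and the shutter is still shut with the tab at x = -49.6 mm. Next is the shutter.

```bash
python3 - <<'E'
from h import *
q=quat(np.pi/2)
print(ik(w(-.075,.09,.29),q))
move_ptp(w(-.05,.09,.36),q)
print('hit',move_l(w(-.05,.09,.29),rate=.12,guard=12))
move_gripper(0,60); print('w',get_width(),get_contact_force())
move_l(w(-.075,.09,.29),rate=.04); sleep(.3)
print('w',get_width(),loc(get_tool_pos()),get_contact_force(),get_clock())
s=cam('scene','s6'); p=cam('wrist','w6'); t=cam('top','t6')
for pic,n in ((s,'scene'),(t,'top')):
  for l,zz in dict(shutter_tab=.134,cast=.05,cast_outer=.062,jaw_knob=.082).items():
    for d in pinpoint(pic,l)[:2]: print(n,l,np.round(d['conf'],2),np.round(d['position'],1),np.round(loc(at_h(pic,d['position'],zz)),4))
b=cv2.imread('pics/w6.png'); a=cv2.imread('pics/s6.png')[140:220,170:270]
cv2.imwrite('pics/c6.png',np.hstack([cv2.resize(b,(400,300)),cv2.resize(a,(375,300),interpolation=cv2.INTER_CUBIC)]))
E
```

```text
[-5.67671910e-02  1.04094732e-02  1.82807139e+00 -4.44089210e-16
  1.30311179e+00  2.15504172e-01]
hit False
w 0.15354016958510766 [-4.44974044  0.65669471  5.4185738 ]
w 0.1556373442839476 [-0.07427986  0.09010705] [ 6.71070289 -1.05190631  2.03705089] 22.7083
scene cast 0.75 [148.2 238.7] [ 0.2366 -0.0285]
scene cast 0.69 [136.7 216.4] [ 0.1786 -0.1115]
scene cast_outer 0.65 [151.7 236.1] [ 0.2314 -0.0169]
scene cast_outer 0.56 [176.9 247.7] [0.2382 0.0729]
scene jaw_knob 0.71 [206.5 163.6] [-0.0903 -0.0088]
top cast 0.62 [364.9 137.2] [ 0.196  -0.0496]
top cast 0.59 [331. 126.] [0.2005 0.05  ]
top cast_outer 0.68 [365.3 136.2] [ 0.1942 -0.0475]
top cast_outer 0.53 [327.  125.9] [0.1925 0.062 ]
top jaw_knob 0.59 [324.5 231.4] [-0.0951 -0.0029]
```

View pics/c6.png

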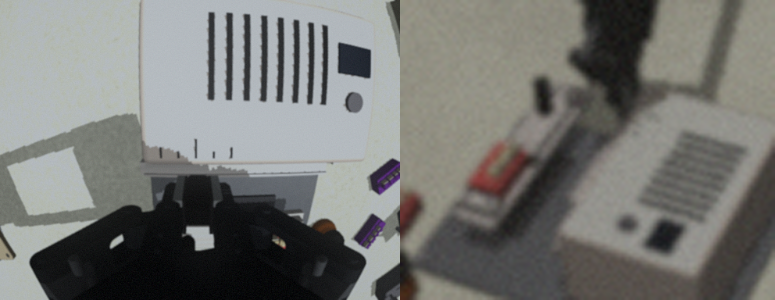

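The shutter is held at about half travel, with a reaction of 6.8 N against the expected 7.2 N. The longest scale line, at about (195,148), is slightly left of the fingers at (201,190), so I measure it before handing in.

```bash
python3 - <<'E'
from h import *
p=cam('wrist','w7'); p['_fish']=1
g=cv2.cvtColor(p['color'],cv2.COLOR_RGB2GRAY)
for row in (183,190,196):
    seg=g[row,190:320]; c=[190+i for i in range(1,129) if seg[i]<110 and seg[i]<=seg[i-1] and seg[i]<seg[i+1]]
    print(row,[(k,np.round(loc(at_h(p,[k,row],.105))*1000,1).tolist()) for k in c])
for d in pinpoint(p,'shutter_tab')[:2]: print('tab',d['conf'],d['position'],loc(at_h(p,d['position'],.134)))
P=fcloud(p);L=loc(P);z=P[:,2]
m=(z>.135)&(z<.165)&(abs(L[:,0]+.075)<.012)&(abs(L[:,1]-.09)<.012); print('tabtop',m.sum(),np.median(L[m],0),cv2.minAreaRect((L[m]*1000).astype(np.float32)) if m.sum()>3 else 0)
print(get_tool_pos(),get_contact_force(),get_q())
a=p['color'][170:300,200:310,::-1]; cv2.imwrite('pics/c7.png',cv2.resize(a,(506,598),interpolation=cv2.INTER_CUBIC))
E
```

```text
183 [(250, [-75.2, 117.6])]
190 [(205, [-100.2, 113.6]), (250, [-75.2, 113.6]), (296, [-49.7, 113.5])]
196 [(205, [-100.4, 110.1]), (228, [-87.5, 110.1]), (250, [-75.2, 110.1]), (273, [-62.5, 110.1]), (296, [-49.5, 110.0])]
tab 0.68 [253.2, 255.2] [-0.07361169  0.08895351]
tabtop 2617 [-0.07464723  0.09598306] ((-74.99747467041016, 90.134521484375), (23.91748046875, 23.697998046875), 0.04083690047264099)
[0.52402929 0.02146901 0.29130047] [ 6.56870068 -1.16378006  2.28012003] [-5.67690174e-02  8.75717847e-03  1.82722618e+00 -1.78434023e-04
  1.30130195e+00  2.15639792e-01]
```

View pics/c7.png

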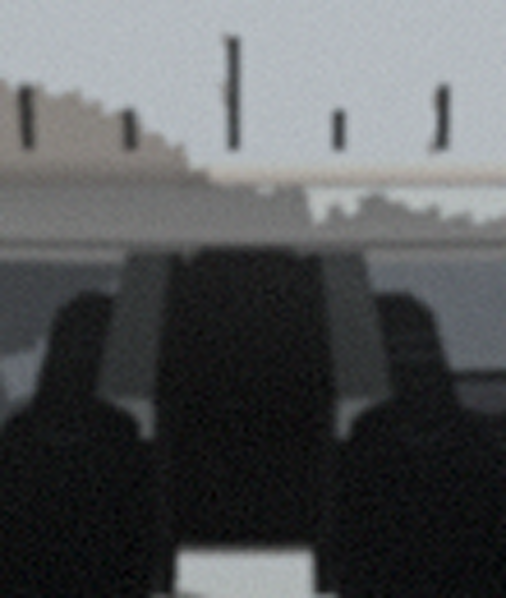

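The half mark is at -75.2 mm, and the tab is at about -73.6 to -74.3 mm. I move it another 0.9 mm and hand in.

```bash
python3 - <<'E'
from h import *
move_l(w(-.0759,.09,.29),rate=.02); sleep(.4)
p=cam('wrist'); p['_fish']=1
for d in pinpoint(p,'shutter_tab')[:1]: print('tab',d['conf'],loc(at_h(p,d['position'],.134)))
print(loc(get_tool_pos()),get_contact_force(),np.abs(get_joint_velocities()).max(),get_clock())
finish_job(); print('done')
E
```

```text
tab 0.64 [-0.07487565  0.09058508]
[-0.07515242  0.09010981] [ 6.29392431 -1.29465175  2.24715035] 0.0016560975732762967 24.1083
the job is handed in; nothing more can be done
done
```

I opened the jaw to a gap of about 72 mm, lifted the cast out and turned it half round. I set it back flat with its teeth to the lamp and pushed the jaw snug. Then I gripped the shutter tab, drew it to half travel and handed the job in at 24.1 s while still holding it. No verdict is reported.

**Shutter:** the tab was at x = -74.9 mm from the last picture and -75.2 mm from the tool position, and the longest scale line read -75.2 mm. That puts travel at about 25 mm. The arm was still, and the reaction was about 6.4 N against the expected 7.2 N.

**Cast and jaw:** before I moved the shutter, the wrist view put the cast within about 1 mm of centre and square to 0.2°, with a gap of about 55 mm.

**Checks that failed or disagreed:**
- **Jaw gap:** knob readings ranged from -83.8 to -87 mm. The highest, from one network point, would mean a gap of about 58 mm, over the 57 mm limit. I trusted the depth fit of -83.8 mm and the force stop on closing.
- **After the shutter move:** the networks found only the purple look-alikes in the last scene and top views. I confirmed the cast by eye in the scene picture, where it was still clamped.
- **Bystanders:** I did not measure them again at the end. No move went near them, and nothing looked displaced in the pictures.

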